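Fit the clamp block round the bent arm of the lab stand

ROBOT

A 6-joint arm with a two-finger parallel gripper is mounted at the origin on a cart in front of the work surface, level with it; the furniture and walls round the work are solid. World frame = base frame: x ahead of the robot, y to its left, z up, the work surface at z = 0. Lengths are in m, angles in rad, forces in N, time in s.
With the tool pointing down it reaches from about 0.35 to 0.775 m from the base axis. Payload 7.3 kg.
Tool frame: the origin (TCP) lies midway between the tips of the shut fingers; the grasp point (between the pads) lies 19 mm behind it; z points along the fingers, y is the direction in which the jaws open and shut (so a half turn about z gives the same grasp; the last joint's range is limited). The gripper opens to 92 mm and grips with 3 to 60 N. Pads are 19 mm wide; open, the fingers measure 130 mm over their backs; the gripper's body (75 mm by 190 mm) begins 47 mm behind the grasp point.
Start: joints at [1.203, 0.342, 1.524, -0, 1.275, -0.146], TCP at [0.115, 0.512, 0.227] pointing down, gripper open.
Joint ranges: [-2.53, 2.53], [-0.77, 2.02], [0.04, 2.7], [-1, 4.14], [0.28, 2.66], [-3.11, 3.11]. Speed limits (rad/s): [2.57, 2.57, 3.14, 3.14, 3.14, 3.14].

INTERFACE

Orientations are given as [roll, pitch, yaw] about the fixed x, y, z axes, in that order (R = Rz(yaw) Ry(pitch) Rx(roll)).
In Python, from cell import robot gives the robot as it stands.
- The arm moves only by the shell command python3 -m crank 'ROWS' [FORCE]. ROWS is a JSON object of lists of equal length, an entry for each row: "claw": the opening, from 0 (shut) to 1 (fully open); "delta_pos": the shift along the tool's x, y, z in units of 25 mm (1.0 is 25 mm), a list of three; "roll": the turn about the tool's z in units of 6 degrees (1.0 is 6 degrees). In form: {"claw": [claw, ...], "delta_pos": [[dx, dy, dz], ...], "roll": [roll, ...]}. A call has exactly 8 rows; each row is the pose to reach, as a shift and turn from the pose commanded when the call began, along the tool's axes at that moment; what a row does not reach only later rows make up. A row lasts 1/12 s, in which the tool goes at most 41.7 mm and 7.16 degrees, less where a joint would pass 70% of its speed; a pose out of reach is approached as far as the arm can. A call with a gripper value outside its range is refused whole. The fingers move at their own pace and stop on an object; FORCE is the grip in N (left out, the last holds). Time passes only in rows, so rows that repeat a pose let the fingers close, or fill a call up. It gives the time, the measured TCP pose, the force and the opening at its end, in the units of the state.
- robot.observe(): the state, without advancing time (a new reading comes with each control period).
- robot.read_camera(name): name is "scene" or "side" or "wrist"; returns a dict with "color" (384x512x3 uint8, blue, green, red), "fx", "fy", "cx", "cy" (pixels), "rvec" (rotation vector, rad) and "tvec" (3), from world to camera coordinates, as OpenCV has them; the wrist camera has in their place "hand_eye" (4x4, takes a point from camera to tool coordinates, whose origin is the TCP and whose axes are the flange's). Camera axes: x right, y down, z forward; pixel columns grow to the right and rows downward; lengths in m; the calibration is good to about 2 mm. A picture is of the moment at which its call begins: read the wrist's pose just before it. There is no depth.
- robot.hand_in(): hands the job in, once; it reports no verdict.
The state is a dict: "time": time; "qpos": joint angles; "qvel": joint speeds; "joint_efforts": joint torques, N m; "tool_pos": TCP position; "tool_rot": TCP orientation; "contact_force": force on the tool from outside, world axes, zero at the start; "torque": the same for the moment, N m; "opening": finger opening in m.
Only numpy, scipy, OpenCV 4.12 (cv2) and the standard library are available. Lean on these libraries where they do the work, as an engineer would, in place of code of your own. Each camera call takes 0.05 s, during which the arm holds its last target.

TASK

Pick up the drilled clamp block, thread it onto the free end of the lab stand's bent rod and slide it gently round the bend, following the rod by feel so that it never binds or is forced. On the far leg push the black sleeve ahead of the block until the sleeve is fully home against the shoulder, then let go and leave the block hanging on the rod next to the sleeve. Leave the cups and the roll of tape where they are.

Things in the scene. Friction and masses are not known exactly. Their poses are not given: they have to be found in the camera images.
- block_bore (a point): Bore centre of the loose aluminium clamp block: 18 mm long (x, bore axis), 30 mm wide (y), 46 mm tall (z up), standing on the bench, plus a 12 mm wide, 10 mm tall screw head on top. Bore 16 mm diameter, right through along x, chamfered 1.5 mm; this point is 28 mm above the underside, midway in x and y. Grip the two side faces (across y) from above. Either end may go on first.
- rod: Bent steel rod, 12 mm diameter, level, axis 100 mm above the bench. Origin on the bench below the bend's centre, x along the free leg from the free end towards the bend, z up. Free leg straight at y = -45 mm from x = -70 mm (rounded free end) to x = 0; then it bends left (anticlockwise from above), axis radius 45 mm, by a hand-bent angle of 38 to 76 degrees, then runs straight again (far leg).
- bend_centre (a point): Centre of the bend, level with the rod's axis (100 mm above the bench), 45 mm left of the free leg; axes as rod. The far leg starts at the end of the bend. It is rigid and fixed, but its direction is not reported (nominal bend 57 degrees, real 38 to 76): feel or see it.
- rod_tip (a point): Extreme point of the rod's free end, on its axis, 100 mm above the bench; axes as rod (x along the free leg, into the rod). The stand carries the rod only at the other end: on the far leg, from the end of the bend, its shoulder (22 mm diameter) begins at 106 mm, its clamp head (34 mm wide, with knob 132 mm above the bench) at 128 mm, its foot plate on the bench at 98 mm.
- sleeve (a joint): Position (m) of the black sleeve, 22 mm diameter, 14 mm long, on the far leg: its near face is 67 mm + this value past the end of the bend. It starts at 0 to 0.008 and grows as it is pushed away from the bend; 0.025 is fully home against the shoulder (the bore centre of a block that touches it is then 83 mm past the end of the bend). Drag about 2 N; it stays where it is left.
- cup_0: Specimen cup, 64 mm wide and 66 mm tall, origin under its centre; leave alone.
- cup_2: Specimen cup, 58 mm wide and 66 mm tall, origin under its centre; leave alone.
- tape_1: Roll of wide tape lying flat, 94 mm wide and 48 mm tall, origin under its centre; leave alone.
- block: The same clamp block; origin under its centre, axes as block_bore. Mass about 0.15 kg.
There are look-alikes about, which are no part of the job. Of the things shaped like the block, the aluminium one is meant.

How it is judged:
By the outcome, as a careful person would: the job done as asked, in the order asked, and still so for the second after the job is handed in, with the robot touching nothing.
It also fails if it takes over 72 s, if anything falls off the work surface, if the arm or the gripper's body presses on something with over 40 N, if the wrist force passes 120 N, or if a joint passes its speed limit or range.

## Working session

There is one attempt and no reset: what is moved stays moved. The work goes in short steps, Python scripts to look and compute and a shell command to move; the robot and the scene stay as the last step left them, time stands still between calls to the robot, and variables do not carry over. Pictures are saved under pics/ and viewed, and the job is handed in when it is done.

```bash
ls; mkdir -p pics
cat > h.py <<'E'
import numpy as np, cv2
from cell import robot
def proj(c,P):
    K=np.array([[c['fx'],0,c['cx']],[0,c['fy'],c['cy']],[0,0,1]])
    return cv2.projectPoints(np.array(P,float).reshape(-1,3),c['rvec'],c['tvec'],K,None)[0].reshape(-1,2)
def ray(c,uv):
    R=cv2.Rodrigues(np.array(c['rvec'],float))[0];t=np.array(c['tvec'],float).ravel()
    d=R.T@np.array([(uv[0]-c['cx'])/c['fx'],(uv[1]-c['cy'])/c['fy'],1]);return -R.T@t,d
def atz(c,uv,z):
    o,d=ray(c,uv);return o+d*(z-o[2])/d[2]
def tri(rs):
    A=0;b=0
    for o,d in rs:
        d=d/np.linalg.norm(d);M=np.eye(3)-np.outer(d,d);A=A+M;b=b+M@o
    return np.linalg.solve(A,b)
E
python3 - <<'E'
from h import *
import pickle
print(robot.observe())
d={}
for n in ['scene','side','wrist']:
    c=robot.read_camera(n);d[n]=c;cv2.imwrite(f'pics/a_{n}.png',c['color'])
    print(n,{k:v for k,v in c.items() if k!='color'})
pickle.dump(d,open('a.pkl','wb'))
E
```

```text
pics
{'time': 0.0, 'qpos': array([ 1.20299150e+00,  3.42718058e-01,  1.52501624e+00,  1.99984816e-05,
        1.27538993e+00, -1.46003446e-01]), 'qvel': array([-0.00095273, -0.00162977,  0.00028627,  0.00094958, -0.0024081 ,
       -0.00095861]), 'joint_efforts': array([ 2.60727698e-03, -4.31229007e+01, -2.44221765e+01,  7.21044489e-02,
        5.57627971e-02, -1.23198015e-04]), 'tool_pos': array([0.11532067, 0.51176415, 0.22604765]), 'tool_rot': array([-3.14008015e+00, -2.41741872e-04,  2.91978525e+00]), 'contact_force': array([-0.54371191, -0.02728417,  0.01867473]), 'torque': array([-0.06871209,  0.0076947 , -0.00244132]), 'opening': 0.0918563126938319}
scene {'fx': 393.67381499661815, 'fy': 393.67381499661815, 'cx': 255.75142650766838, 'cy': 193.4189032658775, 'rvec': array([ 0.36775218,  2.78921238, -1.12591437]), 'tvec': array([ 0.46996418, -0.10922574,  1.40529418])}
side {'fx': 396.03435384287667, 'fy': 396.03435384287667, 'cx': 247.50871023313653, 'cy': 187.71772294244101, 'rvec': array([ 0.05100767,  2.68879544, -1.55574949]), 'tvec': array([0.53306382, 0.03052623, 1.17883228])}
wrist {'fx': 326.68253688921055, 'fy': 326.68253688921055, 'cx': 256.70853553499427, 'cy': 186.847567975139, 'hand_eye': array([[ 7.05087098e-04, -9.52780566e-01, -3.03658846e-01,
         8.26675896e-02],
       [ 9.99999703e-01,  7.66126132e-04, -8.18787334e-05,
         1.35296575e-03],
       [ 3.10653444e-04, -3.03658699e-01,  9.52780824e-01,
        -1.58529187e-01],
       [ 0.00000000e+00,  0.00000000e+00,  0.00000000e+00,
         1.00000000e+00]])}
```

View pics/a_scene.png

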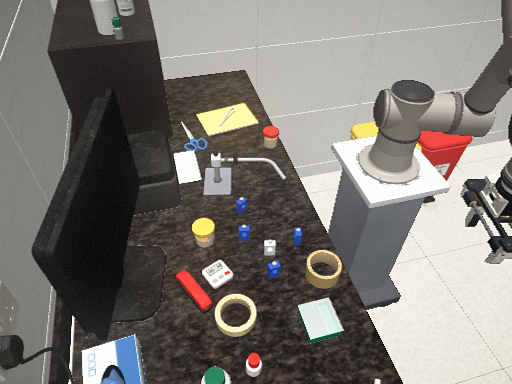

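View pics/a_side.png

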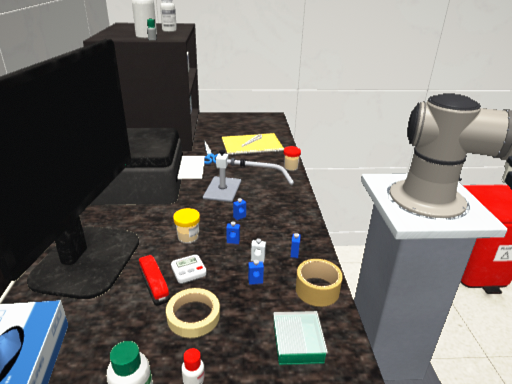

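View pics/a_wrist.png

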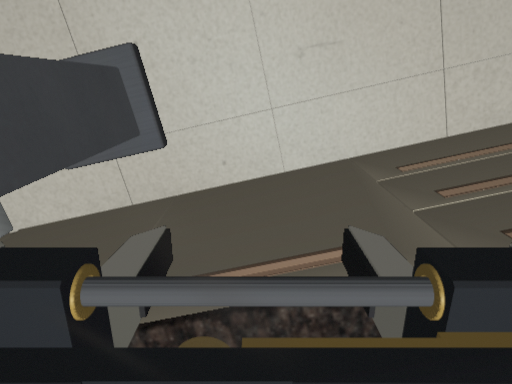

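Run:
```python
import cv2
s=cv2.imread('pics/a_scene.png');t=cv2.imread('pics/a_side.png')
cv2.imwrite('pics/b1.png',cv2.resize(s[140:290,190:350],None,fx=5,fy=4,interpolation=3)[:600] if 0 else cv2.resize(s[145:295,190:350],None,fx=4,fy=4,interpolation=2))
cv2.imwrite('pics/b2.png',cv2.resize(t[140:290,190:350],None,fx=4,fy=4,interpolation=2))
```

```text
(no output)
```

View pics/b1.png

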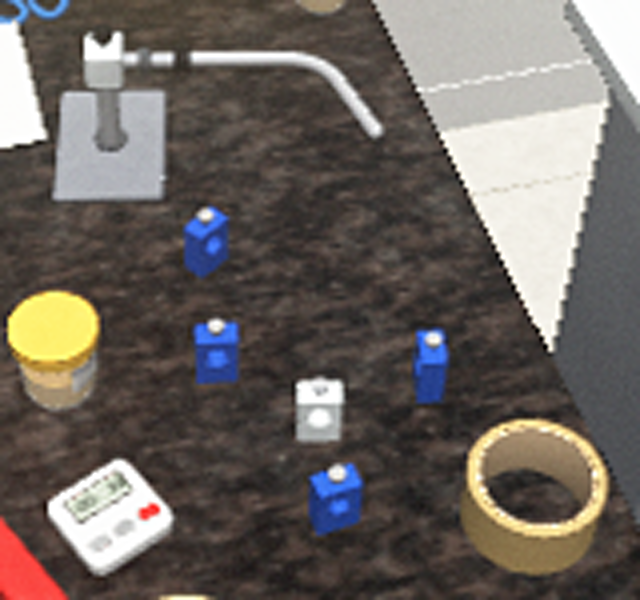

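View pics/b2.png

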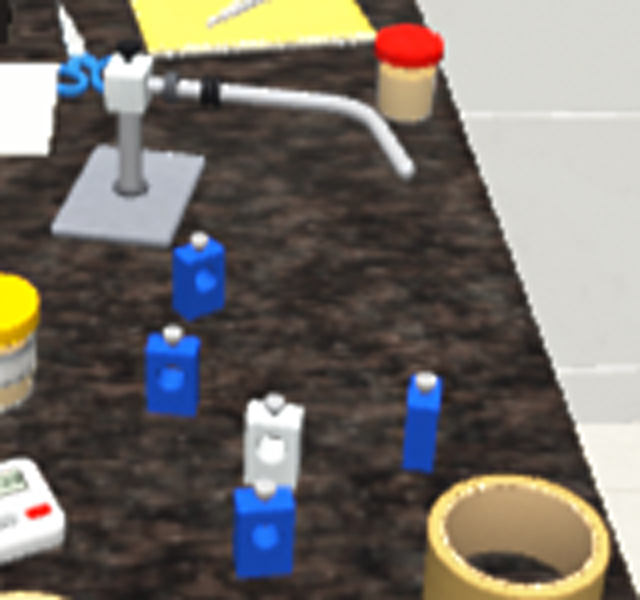

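Run:
```python
from h import *
import pickle
d=pickle.load(open('a.pkl','rb'));S,T=d['scene'],d['side']
sc=lambda u,v:(190+(u+.5)/4-.5,145+(v+.5)/4-.5)
sd=lambda u,v:(190+(u+.5)/4-.5,140+(v+.5)/4-.5)
for n,z,L,M in [
 ('tip axis',.1,[(376,130)],[(407,170)]),
 ('free mid',.1,[(350,95)],[(388,135)]),('free2',.1,[(332,74)],[(370,116)]),
 ('far a',.1,[(295,58)],[(330,103)]),('far b',.1,[(200,58)],[(235,93)]),
 ('sleeve c',.1,[(180,58)],[(210,93)]),('shoulder',.1,[(143,58)],[(170,85)]),
 ('screwtop',.053,[(320,386)],[(274,404)]),
 ('bore',.028,[(320,418)],[(270,450)]),
 ('bl',0,[(297,440)],[(245,480)]),('br',0,[(341,440)],[(297,487)])]:
    a=[atz(S,sc(*p),z) for p in L];b=[atz(T,sd(*p),z) for p in M]
    print(n,np.round(a,4),np.round(b,4),np.round(tri([ray(S,sc(*L[0])),ray(T,sd(*M[0]))]),4))
print(ray(S,(0,0))[0],ray(T,(0,0))[0])
```

```text
tip axis [[0.421  0.0757 0.1   ]] [[0.4225 0.0738 0.1   ]] [0.4229 0.0792 0.1033]
free mid [[0.4284 0.0328 0.1   ]] [[0.4285 0.0242 0.1   ]] [0.4318 0.0429 0.1098]
free2 [[0.4348 0.0057 0.1   ]] [[ 0.4375 -0.0046  0.1   ]] [0.4405 0.0202 0.1131]
far a [[ 0.4578 -0.0201  0.1   ]] [[ 0.4636 -0.0254  0.1   ]] [ 0.4637 -0.0078  0.11  ]
far b [[ 0.5313 -0.0391  0.1   ]] [[ 0.5306 -0.0427  0.1   ]] [ 0.5315 -0.036   0.103 ]
sleeve c [[ 0.5467 -0.0431  0.1   ]] [[ 0.5486 -0.043   0.1   ]] [ 0.5479 -0.041   0.1014]
shoulder [[ 0.5753 -0.0505  0.1   ]] [[ 0.5772 -0.0566  0.1   ]] [ 0.5771 -0.042   0.1073]
screwtop [[0.5205 0.2643 0.053 ]] [[0.5222 0.2613 0.053 ]] [0.5225 0.2689 0.0591]
bore [[0.5221 0.2731 0.028 ]] [[0.5245 0.2715 0.028 ]] [0.5242 0.277  0.033 ]
bl [[0.5367 0.2681 0.    ]] [[0.5379 0.2641 0.    ]] [0.5385 0.2736 0.0081]
br [[0.5063 0.2761 0.    ]] [[0.508  0.2711 0.    ]] [0.5092 0.2831 0.0103]
[0.74309351 0.89117834 0.92804177] [0.58692282 0.9811311  0.60633143]
```

```bash
cat >> h.py <<'E'
from scipy.spatial.transform import Rotation as Ro
def go(x,y,z,yawdeg):
    s=robot.observe();R=Ro.from_euler('xyz',s['tool_rot']).as_matrix()
    d=R.T@(np.array([x,y,z])-s['tool_pos'])/.025
    yaw=np.degrees(s['tool_rot'][2]);r=-((yawdeg-yaw+180)%360-180)/6
    print('t',round(s['time'],2),'pos',np.round(s['tool_pos'],4),'yaw',round(yaw,2),'F',np.round(s['contact_force'],1),'T',np.round(s['torque'],2),'op',round(s['opening'],4))
    print('delta units',np.round(d,3),'roll',round(r,3))
def wray(c,s,uv):
    R=Ro.from_euler('xyz',s['tool_rot']).as_matrix();H=c['hand_eye']
    p=R@H[:3,3]+s['tool_pos'];d=R@H[:3,:3]@np.array([(uv[0]-c['cx'])/c['fx'],(uv[1]-c['cy'])/c['fy'],1]);return p,d
def wz(c,s,uv,z):
    o,d=wray(c,s,uv);return o+d*(z-o[2])/d[2]
def wproj(c,s,P):
    R=Ro.from_euler('xyz',s['tool_rot']).as_matrix();H=c['hand_eye']
    q=np.linalg.inv(H)@np.append(R.T@(np.array(P)-s['tool_pos']),1)
    return c['cx']+c['fx']*q[0]/q[2],c['cy']+c['fy']*q[1]/q[2]
E
python3 -c "
from h import *
go(.515,.264,.2,75)"
```

```text
t 0.15 pos [0.1154 0.5119 0.2262] yaw 167.29 F [-0.4  0.5  0.3] T [ 0.03  0.01 -0.01] op 0.0917
delta units [-17.775  -6.154   1.053] roll 15.382
```

```bash
python3 -m crank '{"claw":[1,1,1,1,1,1,1,1],"delta_pos":[[-1.4,-0.5,0],[-2.8,-1,0],[-4.2,-1.5,0],[-5.6,-2,0],[-7,-2.5,0],[-8.4,-3,0.3],[-9.8,-3.5,0.6],[-11.2,-4,0.8]],"roll":[1,2,3,4,5,6,7,8]}'; python3 -c "
from h import *
go(.515,.264,.2,75)"
```

```text
time: 0.82
tool_pos: [0.3677, 0.3516, 0.2061]
tool_rot: [-3.141, -0.0, 2.077]
contact_force: [0.2, 0.9, -0.5]
opening: 0.0917
t 0.82 pos [0.3677 0.3516 0.2061] yaw 119.0 F [ 0.2  0.9 -0.5] T [-0.02  0.03  0.02] op 0.0917
delta units [-5.922  3.457  0.24 ] roll 7.333
```

```bash
python3 -m crank '{"claw":[1,1,1,1,1,1,1,1],"delta_pos":[[-1,0.6,0],[-2,1.2,0],[-3,1.8,0],[-4,2.4,0],[-5,3,0.2],[-5.9,3.4,0.2],[-5.9,3.4,0.2],[-5.9,3.4,0.2]],"roll":[1.1,2.2,3.3,4.4,5.5,6.6,7.3,7.3]}'
python3 - <<'E'
from h import *
import pickle
go(.515,.264,.2,75)
s=robot.observe();c=robot.read_camera('wrist')
pickle.dump((s,c),open('w1.pkl','wb'));cv2.imwrite('pics/w1.png',c['color'])
print(wproj(c,s,(.5215,.264,.056)),wproj(c,s,(.5215,.264,0)))
E
```

```text
time: 1.48
tool_pos: [0.5137, 0.2648, 0.2009]
tool_rot: [-3.141, 0.001, 1.313]
contact_force: [0.5, -0.3, -0.7]
opening: 0.0919
t 1.48 pos [0.5137 0.2648 0.2009] yaw 75.21 F [ 0.5 -0.3 -0.7] T [-0.12  0.09 -0.04] op 0.0919
delta units [-0.017  0.057  0.035] roll 0.035
(np.float64(264.95317032625906), np.float64(172.80378894117257)) (np.float64(263.82458146513954), np.float64(159.6664351224279))
```

View pics/w1.png

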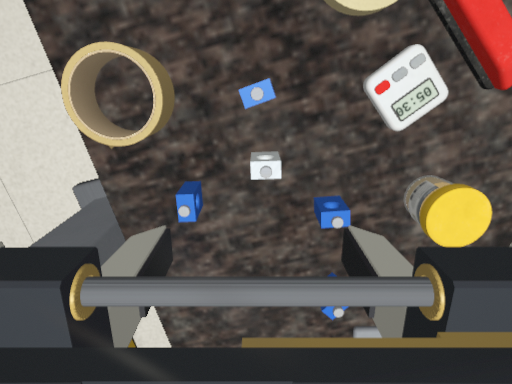

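Run:
```python
import cv2
s=cv2.imread('pics/w1.png')
cv2.imwrite('pics/w1b.png',cv2.resize(s[140:200,220:320],None,fx=8,fy=8,interpolation=2))
```

```text
(no output)
```

View pics/w1b.png

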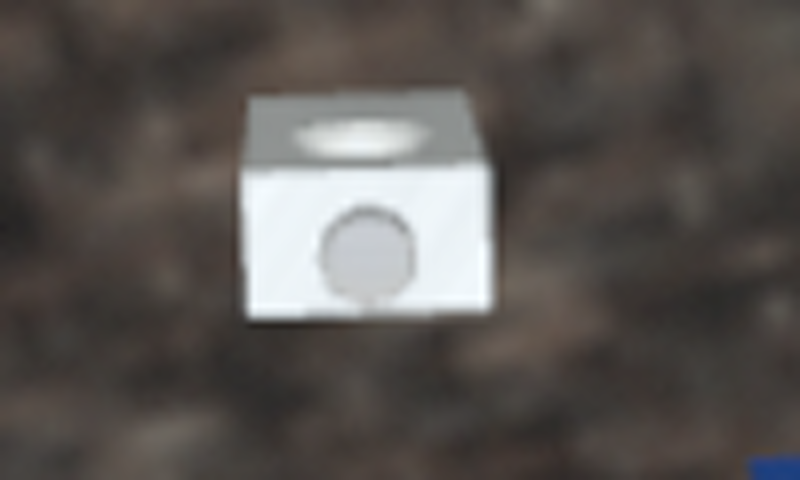

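The wrist crop shows the silver aluminium block at pixel about (266,165), with its bore facing the camera; the other four blocks, at (257,94), (189,202), (332,212) and (336,310), are blue look-alikes, so the silver one is meant.

Run:
```python
from h import *
import pickle
s,c=pickle.load(open('w1.pkl','rb'))
f=lambda u,v:(220+(u+.5)/8-.5,140+(v+.5)/8-.5)
tc=[wz(c,s,f(*p),.046)[:2] for p in [(242,168),(490,163),(494,312),(247,319)]]
print(np.round(tc,4),np.mean(tc,0))
print('bottom',[np.round(wz(c,s,f(*p),0),4) for p in [(248,96),(470,90)]])
print('screw',wz(c,s,f(367,255),.056))
a=np.array(tc);e=a[0]-a[1];e2=a[3]-a[2];print(np.degrees(np.arctan2(e[1],e[0])),np.degrees(np.arctan2(e2[1],e2[0])),np.linalg.norm(e),np.linalg.norm(a[0]-a[3]))
for n,uv in [('bA',(257,94)),('bB',(183,211)),('bC',(338,223)),('bD',(339,313))]: print(n,wz(c,s,uv,.056))
```

```text
[[0.5097 0.2771]
 [0.5393 0.27  ]
 [0.5354 0.2514]
 [0.5053 0.2583]] [0.52243785 0.26420889]
bottom [array([0.5095, 0.2767, 0.    ]), array([0.5396, 0.2697, 0.    ])]
screw [0.52228588 0.26519876 0.056     ]
166.44785514013657 166.96238430659412 0.030428671337189277 0.019325957750365393
bA [0.53265817 0.33649046 0.056     ]
bB [0.4325533  0.24652188 0.056     ]
bC [0.5798961  0.19432677 0.056     ]
bD [0.56121881 0.08658548 0.056     ]
```

```bash
python3 -c "
from h import *
go(.5223,.2643,.2,76.7);go(.5223,.2643,.010,76.7)"
```

```text
t 1.53 pos [0.5129 0.2655 0.2011] yaw 75.51 F [0.3 0.7 0.4] T [-0.03  0.13  0.02] op 0.0914
delta units [0.048 0.375 0.044] roll -0.198
t 1.53 pos [0.5129 0.2655 0.2011] yaw 75.51 F [0.3 0.7 0.4] T [-0.03  0.13  0.02] op 0.0914
delta units [0.051 0.384 7.644] roll -0.198
```

```bash
python3 -m crank '{"claw":[0.65,0.65,0.65,0.65,0.65,0.65,0.65,0.65],"delta_pos":[[0.05,0.36,0],[0.05,0.36,1],[0.05,0.36,2],[0.05,0.36,3],[0.05,0.36,4],[0.05,0.36,5],[0.05,0.36,5.6],[0.05,0.36,5.6]],"roll":[-0.2,-0.2,-0.2,-0.2,-0.2,-0.2,-0.2,-0.2]}' 20
python3 - <<'E'
from h import *
import pickle
go(.5223,.2643,.010,76.7)
s=robot.observe();c=robot.read_camera('wrist')
pickle.dump((s,c),open('w2.pkl','wb'));cv2.imwrite('pics/w2.png',c['color'])
E
```

```text
time: 2.2
tool_pos: [0.5189, 0.2649, 0.0583]
tool_rot: [-3.136, 0.004, 1.342]
contact_force: [-0.3, -1.1, -0.0]
opening: 0.0598
t 2.2 pos [0.5189 0.2649 0.0583] yaw 76.91 F [-0.3 -1.1 -0. ] T [-0.11  0.07  0.03] op 0.0598
delta units [0.016 0.15  1.932] roll 0.035
```

View pics/w2.png

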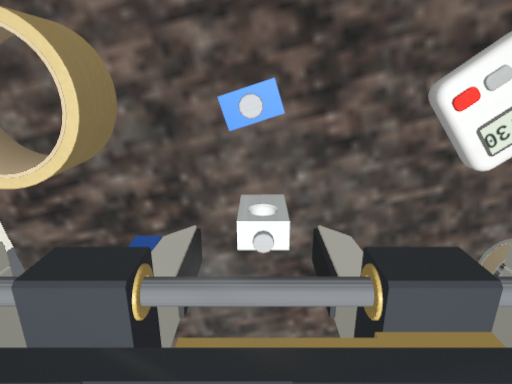

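Run:
```python
from h import *
import pickle
s,c=pickle.load(open('w2.pkl','rb'))
cv2.imwrite('pics/w2b.png',cv2.resize(c['color'][180:265,180:345],None,fx=4.8,fy=4.8,interpolation=2))
print(s['tool_pos'],np.mean([wz(c,s,p,.046)[:2] for p in [(238,229),(289,229),(289.5,250),(237,250)]],0))
```

```text
[0.51888071 0.26486375 0.0583278 ] [0.52197949 0.26144017]
```

View pics/w2b.png

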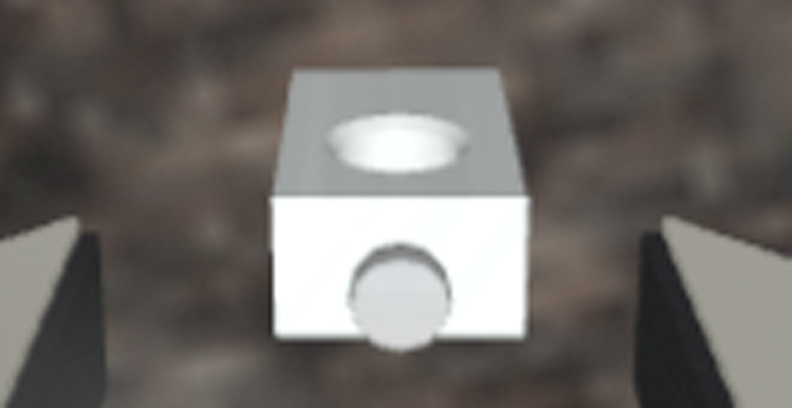

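```bash
python3 -m crank '{"claw":[0.65,0.65,0.65,0.65,0.65,0.65,0.6,0.5],"delta_pos":[[0,0.14,0],[0,0.14,0.5],[0,0.14,1],[0,0.14,1.5],[0,0.14,1.9],[0,0.14,1.95],[0,0.14,1.95],[0,0.14,1.95]],"roll":[0,0,0,0,0,0,0,0]}' 25;  python3 -c "
from h import *
go(.5222,.2638,.010,76.7)"
```

```text
time: 2.92
tool_pos: [0.526, 0.2644, 0.014]
tool_rot: [3.14, -0.001, 1.339]
contact_force: [-0.1, 0.6, -0.1]
opening: 0.0526
t 2.92 pos [0.526  0.2644 0.014 ] yaw 76.71 F [-0.1  0.6 -0.1] T [-0.14  0.06 -0.02] op 0.0526
delta units [-0.06  -0.143  0.16 ] roll 0.002
```

```bash
python3 -m crank '{"claw":[0.5,0.4,0.2,0.2,0.2,0.2,0.2,0.2],"delta_pos":[[0,-0.1,0.1],[0,-0.13,0.15],[0,-0.13,0.15],[0,-0.13,0.15],[0,-0.13,0.15],[0,-0.13,0.15],[0,-0.13,0.15],[0,-0.13,0.15]],"roll":[0,0,0,0,0,0,0,0]}' 25;  python3 -c "
from h import *
go(.5222,.2638,.010,76.7)"
```

```text
time: 3.58
tool_pos: [0.5222, 0.2649, 0.0094]
tool_rot: [3.142, -0.0, 1.339]
contact_force: [-1.3, -0.3, 1.9]
opening: 0.03
t 3.58 pos [0.5222 0.2649 0.0094] yaw 76.69 F [-1.3 -0.3  1.9] T [-0.08  0.27  0.01] op 0.03
delta units [-0.044  0.01  -0.024] roll -0.002
```

```bash
python3 -m crank '{"claw":[0.2,0.2,0.2,0.2,0.2,0.2,0.2,0.2],"delta_pos":[[0,0,-0.4],[0,0,-1.4],[0,0,-2.6],[0,0,-3.8],[0,0,-5],[0,0,-6.2],[0,0,-7.4],[0,0,-8.4]],"roll":[0,0,0,0,0,0,0,0]}' 25;  python3 -c "
from h import *
go(.47,-.01,.22,100.5)"
```

```text
time: 4.25
tool_pos: [0.5222, 0.2648, 0.2221]
tool_rot: [3.14, -0.001, 1.339]
contact_force: [1.0, 0.7, -1.9]
opening: 0.0299
t 4.25 pos [0.5222 0.2648 0.2221] yaw 76.69 F [ 1.   0.7 -1.9] T [-0.07  0.03  0.03] op 0.0299
delta units [-11.178   0.499   0.074] roll -3.968
```

```bash
python3 -m crank '{"claw":[0.2,0.2,0.2,0.2,0.2,0.2,0.2,0.2],"delta_pos":[[-1,0,0],[-2.4,0.1,0],[-4,0.2,0],[-5.6,0.3,0],[-7.2,0.3,0],[-8.8,0.4,0],[-10.2,0.5,0],[-11.2,0.5,0]],"roll":[-0.5,-1,-1.5,-2,-2.5,-3,-3.5,-4]}' 25; python3 -m crank '{"claw":[0.2,0.2,0.2,0.2,0.2,0.2,0.2,0.2],"delta_pos":[[0,0,0],[0,0,0],[0,0,0],[0,0,0],[0,0,0],[0,0,0],[0,0,0],[0,0,0]],"roll":[0,0,0,0,0,0,0,0]}' 25
python3 - <<'E'
from h import *
import pickle
go(.47,-.01,.22,100.5)
s=robot.observe();c=robot.read_camera('wrist')
pickle.dump((s,c),open('w3.pkl','wb'));cv2.imwrite('pics/w3.png',cv2.resize(c['color'],None,fx=1.5,fy=1.5))
E
```

```text
time: 4.92
tool_pos: [0.469, -0.0132, 0.2198]
tool_rot: [3.141, 0.001, 1.759]
contact_force: [-0.0, -0.6, -2.2]
opening: 0.0298
time: 5.58
tool_pos: [0.4699, -0.01, 0.2191]
tool_rot: [-3.141, -0.0, 1.758]
contact_force: [0.4, -0.4, -1.1]
opening: 0.0299
t 5.58 pos [ 0.4699 -0.01    0.2191] yaw 100.74 F [ 0.4 -0.4 -1.1] T [-0.06  0.04  0.01] op 0.0299
delta units [ 0.     0.004 -0.035] roll 0.04
```

View pics/w3.png

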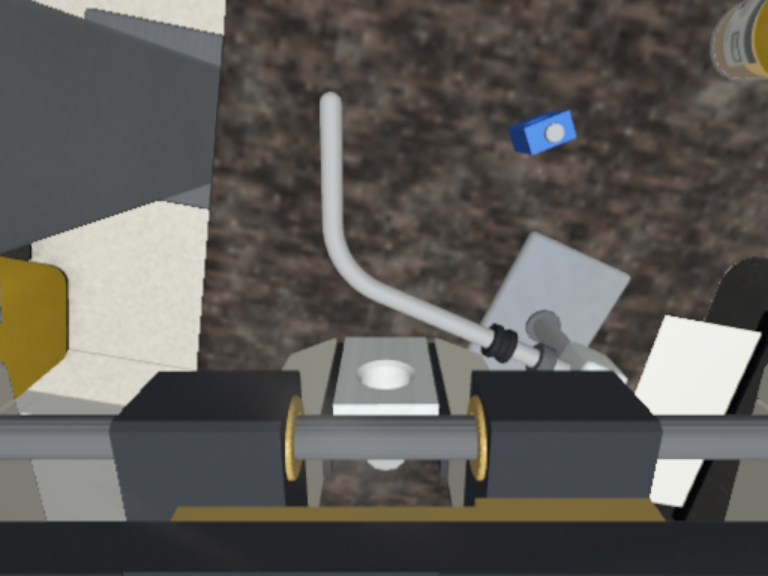

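Run:
```python
from h import *
import pickle
s,c=pickle.load(open('w3.pkl','rb'))
g=cv2.cvtColor(c['color'],cv2.COLOR_BGR2GRAY)
# perspective-rectify plane z=.1: 0.25 mm per px
x0,y0=.38,-.10;W=int(.25/.00025);Hh=int(.25/.00025)
src=np.float32([wproj(c,s,(x0+a,y0+b,.1)) for a,b in [(0,0),(.25,0),(.25,.25),(0,.25)]])
M=cv2.getPerspectiveTransform(src,np.float32([(0,0),(1000,0),(1000,1000),(0,1000)]))
r=cv2.warpPerspective(c['color'],M,(1000,1000),flags=2)
cv2.imwrite('pics/r3.png',cv2.resize(r,(600,600),interpolation=3)); np.save('r3.npy',r)
```

```text
(no output)
```

View pics/r3.png

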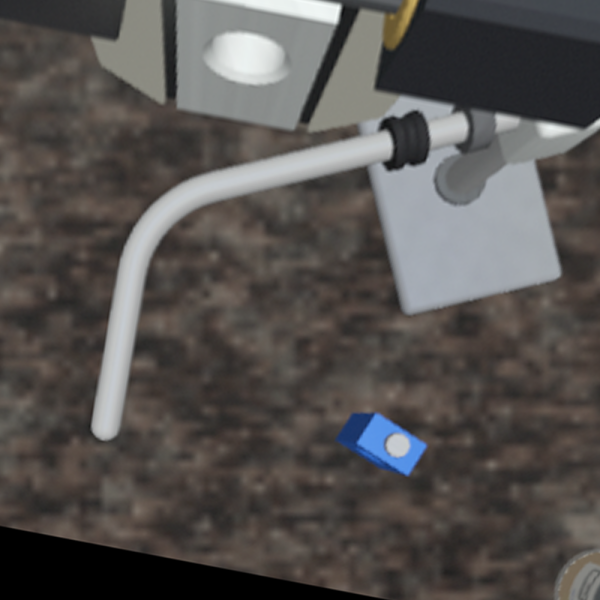

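Run:
```python
from h import *
r=np.load('r3.npy');g=cv2.cvtColor(r,cv2.COLOR_BGR2GRAY).astype(int)
m=(g>135)
# free leg rows, 1000px: rows 440-680 
P=[]
for v in range(470,690,5):
    u=np.where(m[v,130:280])[0]+130; P.append((u.min()/2+u.max()/2,v,len(u)))
P=np.array(P);print('width mm',P[:,2].min()*.25,P[:,2].max()*.25)
Q=[]
for u in range(350,610,5):
    v=np.where(m[200:345,u])[0]+200;Q.append((u,v.min()/2+v.max()/2,len(v)))
Q=np.array(Q);print('w',Q[:,2].min()*.25,Q[:,2].max()*.25)
w=lambda p:np.array([.38,-.10])+.00025*np.array(p)
A=w(P[:,:2]);B=w(Q[:,:2])
def fit(A):
    vx,vy,x,y=cv2.fitLine(A.astype(np.float32),cv2.DIST_HUBER,0,1e-4,1e-4).ravel();return np.array([x,y]),np.array([vx,vy])
a,da=fit(A);da=da if da[1]<0 else -da
b,db=fit(B);db=db if db[0]>0 else -db
ha,hb=[np.degrees(np.arctan2(d[1],d[0])) for d in(da,db)]
print('headings',ha,hb,'bend',hb-ha)
t=np.linalg.solve(np.c_[da,-db],b-a);V=a+da*t[0]
T=45e-3*np.tan(np.radians(hb-ha)/2)
print('vertex',V,'T',T,'bend start',V-da*T,'bend end',V+db*T,'tip by model',V-da*(T+.07))
col=np.where(m[650:760,176])[0]
# tip: lowest bright px along leg
ys,xs=np.where(m[660:760,130:260]);i=ys.argmax();print('tip img',w((xs[ys==ys.max()].mean()+130,ys.max()+660)))
```

```text
width mm 11.0 11.75
w 11.75 18.5
headings -80.289024 -18.851204 bend 61.43782
vertex [ 0.43911377 -0.011886  ] T 0.026739135 bend start [0.43460345 0.01447   ] bend end [ 0.46441865 -0.02052572] tip by model [0.42279598 0.08346698]
tip img [0.423 0.083]
```

```bash
cat > fit3.py <<'E'
from h import *
r=np.load('r3.npy');g=cv2.cvtColor(r,cv2.COLOR_BGR2GRAY).astype(int)
m=((g>130)*255).astype(np.uint8)
def prof(img,p0,d,n,ss):
    out=[]
    for s in ss:
        k=np.arange(-60,60,.5);q=p0+d*s;X=q[0]+n[0]*k;Y=q[1]+n[1]*k
        v=cv2.remap(img.astype(np.float32),X.astype(np.float32)[None],Y.astype(np.float32)[None],1)[0]
        gr=np.gradient(v);c=len(k)//2
        i=np.argmax(gr[:c]);j=c+np.argmin(gr[c:])
        out.append((*(q+n*(k[i]+k[j])/2),k[j]-k[i]))
    return np.array(out)
gb=cv2.GaussianBlur(g.astype(np.float32),(0,0),3)
def leg(p,q,ss):
    p=np.array(p,float);q=np.array(q,float)
    for _ in range(3):
        d=(q-p)/np.linalg.norm(q-p);n=np.array([-d[1],d[0]])
        o=prof(gb,p,d,n,ss);med=np.median(o[:,2]);k=abs(o[:,2]-med)<5
        vx,vy,x,y=cv2.fitLine(o[k,:2].astype(np.float32),cv2.DIST_HUBER,0,1e-3,1e-3).ravel()
        e=np.array([vx,vy])*np.sign(vx*d[0]+vy*d[1]);b=np.array([x,y]);p=b+e*((p-b)@e);q=p+e*200
    print('width',med*.25,k.sum(),len(k));return b,e
w=lambda p:np.array([.38,-.10])+.00025*np.array(p)
a,da=leg((177,690),(215,450),np.arange(0,230,5));b,db=leg((350,318),(630,247),np.arange(10,270,5))
a,b=w(a),w(b)
ha,hb=[np.degrees(np.arctan2(d[1],d[0])) for d in(da,db)]
print('headings',ha,hb,'bend',hb-ha)
t=np.linalg.solve(np.c_[da,-db],b-a);V=a+da*t[0]
T=45e-3*np.tan(np.radians(hb-ha)/2)
print('vertex',V,'bend start',V-da*T,'bend end',V+db*T,'tip by model',V-da*(T+.07))
for n,p in [('sleeve near',(640,244)),('sleeve far',(712,230)),('sh near',(785,213))]: print(n,(w(p)-V)@db-T)
E
python3 fit3.py
```

```text
width 11.5 46 46
width 12.125 52 52
headings -80.20126243380905 -13.393088793437213 bend 66.80817364037183
vertex [ 0.4398216  -0.01546215] bend start [0.434771   0.01378156] bend end [ 0.46869115 -0.02233616] tip by model [0.42285785 0.08276037]
sleeve near 0.07322937901502707
sleeve far 0.09155055494791131
sh near 0.11028865476137259
```

Run:
```python
from h import *
import pickle
s,c=pickle.load(open('w3.pkl','rb'))
R=Ro.from_euler('xyz',s['tool_rot']).as_matrix()
for o in [(.008,0,-.0186),(.009,0,-.0186),(.007,0,-.0186),(.008,0,-.0186-.008),(.008,0,-.0186+.008),(.008,.015,-.0366),(.008,-.015,-.0366),(.008,-.015,.0094),(.008,.015,.0094)]:print(o,np.round(wproj(c,s,s['tool_pos']+R@np.array(o)),1))
cv2.imwrite('pics/w3b.png',cv2.resize(c['color'][210:320,200:320],None,fx=5,fy=5,interpolation=2))
```

```text
(0.008, 0, -0.0186) [255.6 249. ]
(0.009, 0, -0.0186) [255.5 247.2]
(0.007, 0, -0.0186) [255.6 250.9]
(0.008, 0, -0.0266) [255.5 257.6]
(0.008, 0, -0.010599999999999998) [255.6 241.3]
(0.008, 0.015, -0.0366) [290.6 269.6]
(0.008, -0.015, -0.0366) [220.2 269.5]
(0.008, -0.015, 0.0094) [229.  224.8]
(0.008, 0.015, 0.0094) [282.5 224.8]
```

View pics/w3b.png

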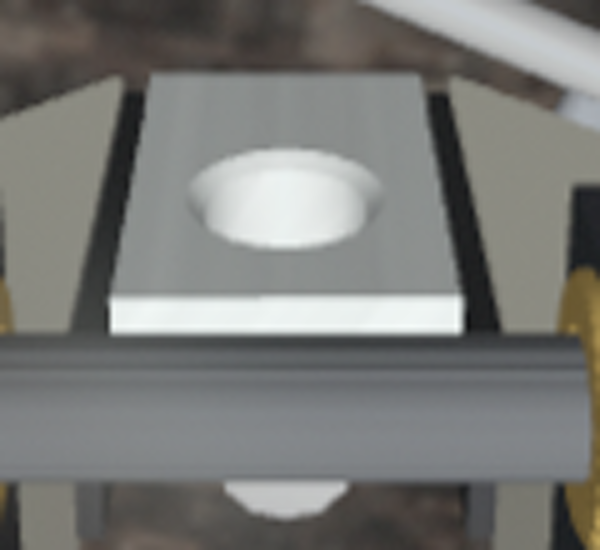

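```bash
cat >> h.py <<'E'
HA,HB=-80.2,-13.4
TIP=np.array([.4219,.0826])
LEG=.070;RB=.045
def rod(s,tip=None,ha=None,hb=None):
    """bore centre and heading at arclength s past tip"""
    tip=TIP if tip is None else tip;ha=HA if ha is None else ha;hb=HB if hb is None else hb
    u=lambda h:np.array([np.cos(np.radians(h)),np.sin(np.radians(h))])
    if s<=LEG:return tip+u(ha)*s,ha
    C=tip+u(ha)*LEG+RB*u(ha+90)
    B=np.radians(hb-ha)
    if s<=LEG+RB*B:
        h=ha+np.degrees((s-LEG)/RB);return C-RB*u(h+90),h
    return C-RB*u(hb+90)+u(hb)*(s-LEG-RB*B),hb
SB=lambda:LEG+RB*np.radians(HB-HA)
ZT=.0814
def to(s,z=None):
    p,h=rod(s);print('s',round(s,4));go(p[0],p[1],ZT if z is None else z,h+180)
E
python3 -c "
from h import *
to(-.045,.2191);print(SB())"
```

```text
s -0.045
t 5.63 pos [ 0.4699 -0.0101  0.2191] yaw 100.73 F [-0.1 -0.2 -1.4] T [-0.09  0.07 -0.  ] op 0.0299
delta units [ 5.802e+00 -1.167e+00  3.000e-03] roll 0.155
0.12246459731494955
```

```bash
python3 -m crank '{"claw":[0.2,0.2,0.2,0.2,0.2,0.2,0.2,0.2],"delta_pos":[[1,-0.2,0],[2.2,-0.4,0],[3.4,-0.7,0],[4.6,-0.9,0],[5.8,-1.16,0],[5.8,-1.16,1.5],[5.8,-1.16,3],[5.8,-1.16,4.4]],"roll":[0.15,0.15,0.15,0.15,0.15,0.15,0.15,0.15]}'; python3 -c "
from h import *
to(-.045)"
```

```text
time: 6.3
tool_pos: [0.4144, 0.1275, 0.1084]
tool_rot: [3.139, 0.0, 1.744]
contact_force: [0.1, -0.6, -2.7]
opening: 0.0297
s -0.045
t 6.3 pos [0.4144 0.1275 0.1084] yaw 99.9 F [ 0.1 -0.6 -2.7] T [-0.13  0.06 -0.03] op 0.0297
delta units [-0.019 -0.014  1.081] roll 0.016
```

```bash
python3 -m crank '{"claw":[0.2,0.2,0.2,0.2,0.2,0.2,0.2,0.2],"delta_pos":[[0,0,0.5],[0,0,1.09],[-0.3,0,1.09],[-0.6,0,1.09],[-0.9,0,1.09],[-1.2,0,1.09],[-1.2,0,1.09],[-1.2,0,1.09]],"roll":[0,0,0,0,0,0,0,0]}'
python3 - <<'E'
from h import *
import pickle
to(-.015)
d={}
for n in ['scene','side','wrist']:
    c=robot.read_camera(n);d[n]=c
pickle.dump(d,open('d4.pkl','wb'))
s=d['scene']['color'][130:230,220:330];t=d['side']['color'][130:230,230:340];w=d['wrist']['color']
cv2.imwrite('pics/d4.png',np.hstack([cv2.resize(s,(400,364),interpolation=2),cv2.resize(t,(400,364),interpolation=2)]))
cv2.imwrite('pics/d4w.png',w)
E
```

```text
time: 6.97
tool_pos: [0.4202, 0.0964, 0.0827]
tool_rot: [3.14, 0.0, 1.74]
contact_force: [0.9, 0.1, -2.1]
opening: 0.0296
s -0.015
t 6.97 pos [0.4202 0.0964 0.0827] yaw 99.7 F [ 0.9  0.1 -2.1] T [-0.1   0.04 -0.04] op 0.0296
delta units [ 0.044 -0.028  0.053] roll -0.017
```

View pics/d4.png

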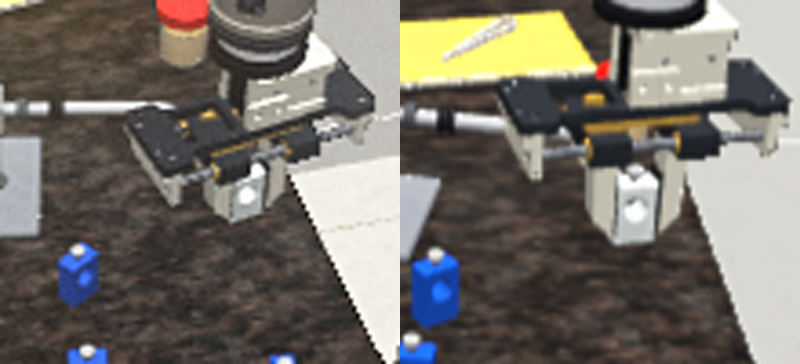

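View pics/d4w.png

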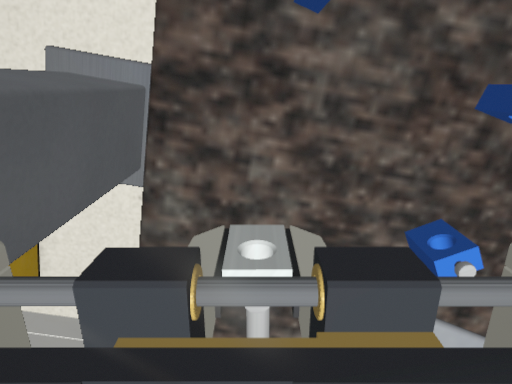

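```bash
python3 -m crank '{"claw":[0.2,0.2,0.2,0.2,0.2,0.2,0.2,0.2],"delta_pos":[[-0.06,0,0.02],[-0.12,0,0.04],[-0.18,0,0.05],[-0.24,0,0.05],[-0.3,0,0.05],[-0.36,0,0.05],[-0.42,0,0.05],[-0.48,0,0.05]],"roll":[0,0,0,0,0,0,0,0]}'; python3 -c "
from h import *
to(.009)"
```

```text
time: 7.78
tool_pos: [0.4217, 0.0851, 0.0807]
tool_rot: [3.142, -0.0, 1.742]
contact_force: [-0.0, 0.1, -1.9]
opening: 0.03
s 0.009
t 7.78 pos [0.4217 0.0851 0.0807] yaw 99.79 F [-0.   0.1 -1.9] T [-0.06  0.03  0.02] op 0.03
delta units [-0.459 -0.009 -0.027] roll -0.002
```

```bash
python3 -m crank '{"claw":[0.2,0.2,0.2,0.2,0.2,0.2,0.2,0.2],"delta_pos":[[-0.07,0,0],[-0.14,0,0],[-0.21,0,0],[-0.28,0,0],[-0.35,0,0],[-0.42,0,0],[-0.5,0,0],[-0.58,0,0]],"roll":[0,0,0,0,0,0,0,0]}'; python3 -c "
from h import *
to(.030)"
```

```text
time: 8.45
tool_pos: [0.4242, 0.0708, 0.0807]
tool_rot: [3.142, -0.0, 1.742]
contact_force: [0.2, -0.5, -1.9]
opening: 0.0297
s 0.03
t 8.45 pos [0.4242 0.0708 0.0807] yaw 99.8 F [ 0.2 -0.5 -1.9] T [-0.09  0.08  0.05] op 0.0297
delta units [-0.718 -0.009 -0.028] roll -0.001
```

```bash
python3 -m crank '{"claw":[0.2,0.2,0.2,0.2,0.2,0.2,0.2,0.2],"delta_pos":[[-0.15,0,0],[-0.3,0,0],[-0.45,0,0],[-0.6,0,0],[-0.75,0,0],[-0.9,0,0],[-1.05,0,0],[-1.2,0,0]],"roll":[0,0,0,0,0,0,0,0]}'; python3 -m crank '{"claw":[0.2,0.2,0.2,0.2,0.2,0.2,0.2,0.2],"delta_pos":[[0,0.02,0],[0,0.04,0],[0,0.05,0],[0,0.06,0],[0,0.06,0],[0,0.06,0],[0,0.06,0],[0,0.06,0]],"roll":[0,0,0,0,0,0,0,0]}'; python3 -c "
from h import *
to(.042)"
```

```text
time: 9.12
tool_pos: [0.4293, 0.041, 0.0807]
tool_rot: [3.141, -0.0, 1.742]
contact_force: [0.1, -0.5, -2.2]
opening: 0.0295
time: 9.78
tool_pos: [0.4307, 0.0417, 0.0807]
tool_rot: [3.142, -0.0, 1.742]
contact_force: [-0.3, 0.1, -2.6]
opening: 0.0294
s 0.042
t 9.78 pos [0.4307 0.0417 0.0807] yaw 99.8 F [-0.3  0.1 -2.6] T [-0.06  0.03 -0.05] op 0.0294
delta units [-0.008 -0.067 -0.027] roll -0.0
```

```bash
python3 -m crank '{"claw":[0.2,0.2,0.2,0.2,0.2,0.2,0.2,0.2],"delta_pos":[[0,0.02,0],[0,0.03,0],[0,0.04,0],[0,0.04,0],[0,0.04,0],[0,0.04,0],[0,0.04,0],[0,0.04,0]],"roll":[0,0,0,0,0,0,0,0]}'; python3 -m crank '{"claw":[0.2,0.2,0.2,0.2,0.2,0.2,0.2,0.2],"delta_pos":[[0,-0.04,0],[0,-0.08,0],[0,-0.12,0],[0,-0.14,0],[0,-0.14,0],[0,-0.14,0],[0,-0.14,0],[0,-0.14,0]],"roll":[0,0,0,0,0,0,0,0]}'; python3 -c "
from h import *
to(.042)"
```

```text
time: 10.45
tool_pos: [0.4317, 0.0418, 0.0807]
tool_rot: [3.142, -0.0, 1.742]
contact_force: [0.4, 0.1, -1.1]
opening: 0.0296
time: 11.12
tool_pos: [0.4283, 0.0412, 0.0807]
tool_rot: [3.141, -0.0, 1.742]
contact_force: [0.8, -0.1, -2.4]
opening: 0.0304
s 0.042
t 11.12 pos [0.4283 0.0412 0.0807] yaw 99.79 F [ 0.8 -0.1 -2.4] T [-0.1   0.04  0.05] op 0.0304
delta units [-0.005  0.03  -0.027] roll -0.002
```

```bash
python3 -m crank '{"claw":[0.2,0.2,0.2,0.2,0.2,0.2,0.2,0.2],"delta_pos":[[0,0.04,0],[0,0.07,0],[0,0.07,0.02],[0,0.07,0.04],[0,0.07,0.06],[0,0.07,0.06],[0,0.07,0.06],[0,0.07,0.06]],"roll":[0,0,0,0,0,0,0,0]}'; python3 -m crank '{"claw":[0.2,0.2,0.2,0.2,0.2,0.2,0.2,0.2],"delta_pos":[[0,0,-0.03],[0,0,-0.06],[0,0,-0.09],[0,0,-0.12],[0,0,-0.13],[0,0,-0.13],[0,0,-0.13],[0,0,-0.13]],"roll":[0,0,0,0,0,0,0,0]}'; python3 -c "
from h import *
to(.042)"
```

```text
time: 11.78
tool_pos: [0.43, 0.0415, 0.0793]
tool_rot: [3.141, -0.0, 1.742]
contact_force: [-0.7, 0.0, 1.7]
opening: 0.0297
time: 12.45
tool_pos: [0.4299, 0.0415, 0.0824]
tool_rot: [-3.142, -0.0, 1.742]
contact_force: [0.5, -0.0, -1.2]
opening: 0.0298
s 0.042
t 12.45 pos [0.4299 0.0415 0.0824] yaw 99.79 F [ 0.5 -0.  -1.2] T [-0.09  0.01 -0.04] op 0.0298
delta units [-0.005 -0.036  0.041] roll -0.001
```

```bash
cat >> h.py <<'E'
TIP=np.array([.4228,.0826])
XO=.001
def tcp(s):
    p,h=rod(s);u=lambda h:np.array([np.cos(np.radians(h)),np.sin(np.radians(h))])
    q=p-XO*u(h)
    e=.0004*np.clip(min((s-.058)/.02,(SB()+.012-s)/.02),0,1)
    return q+e*u(h+90),h+180
def plan(s0,s1,n=8):
    st=robot.observe();R=Ro.from_euler('xyz',st['tool_rot']).as_matrix();yaw=np.degrees(st['tool_rot'][2])
    f=st['contact_force'];a=np.radians(yaw)
    print('t',round(st['time'],2),'pos',np.round(st['tool_pos'],4),'yaw',round(yaw,2),'F',np.round(f,1),'Fx',round(f[0]*np.cos(a)+f[1]*np.sin(a),1),'Fy',round(f[0]*np.sin(a)-f[1]*np.cos(a),1),'T',np.round(st['torque'],2),'op',round(st['opening'],4))
    # estimate current s and lateral offset
    ss=np.arange(-.05,.25,.0002);Q=np.array([tcp(x)[0] for x in ss]);k=np.argmin(np.linalg.norm(Q-st['tool_pos'][:2],axis=1))
    print('cur s',round(ss[k],4),'dist',round(np.linalg.norm(Q[k]-st['tool_pos'][:2]),4),'yawerr',round(((yaw-tcp(ss[k])[1]+180)%360)-180,2))
    for i in range(1,n+1):
        s=s0+(s1-s0)*i/n;q,h=tcp(s)
        d=R.T@(np.array([q[0],q[1],ZT])-st['tool_pos'])/.025
        print(round(s,4),np.round(d,2).tolist(),round(-((h-yaw+180)%360-180)/6,2))
E
python3 -c "
from h import *
plan(.042,.066)"
```

```text
t 12.45 pos [0.4299 0.0415 0.0824] yaw 99.79 F [ 0.5 -0.  -1.2] Fx -0.1 Fy 0.5 T [-0.09  0.01 -0.04] op 0.0298
cur s 0.0428 dist 0.0001 yawerr -0.01
0.045 [-0.09, -0.0, 0.04] -0.0
0.048 [-0.21, -0.0, 0.04] -0.0
0.051 [-0.33, -0.0, 0.04] -0.0
0.054 [-0.45, -0.0, 0.04] -0.0
0.057 [-0.57, -0.0, 0.04] -0.0
0.06 [-0.69, 0.0, 0.04] -0.0
0.063 [-0.81, 0.0, 0.04] -0.0
0.066 [-0.93, 0.01, 0.04] -0.0
```

```bash
python3 - <<'E'
t=open('h.py').read()
i=t.index('def tcp(s):');j=t.index('def plan(')
t=t[:i]+'''def tcp(s):
    A=[rod(s+k) for k in np.linspace(-.009,.009,19)]
    p=np.mean([a[0] for a in A],0);h=np.mean([a[1] for a in A])
    return p-XO*np.array([np.cos(np.radians(h)),np.sin(np.radians(h))]),h+180
'''+t[j:]
open('h.py','w').write(t)
E
python3 -m crank '{"claw":[0.2,0.2,0.2,0.2,0.2,0.2,0.2,0.2],"delta_pos":[[-0.08,0,0.02],[-0.16,0,0.04],[-0.24,0,0.04],[-0.32,0,0.04],[-0.4,0,0.04],[-0.48,0,0.04],[-0.56,0,0.04],[-0.64,0,0.04]],"roll":[0,0,0,0,0,0,0,0]}' ; python3 -c "
from h import *
plan(.0588,.0748)"
```

```text
time: 13.12
tool_pos: [0.4327, 0.0255, 0.0815]
tool_rot: [3.142, -0.0, 1.742]
contact_force: [-0.1, 0.2, -1.8]
opening: 0.0299
t 13.12 pos [0.4327 0.0255 0.0815] yaw 99.79 F [-0.1  0.2 -1.8] Fx 0.2 Fy -0.1 T [-0.11  0.06 -0.02] op 0.0299
cur s 0.059 dist 0.0001 yawerr -0.01
0.0608 [-0.07, -0.0, 0.0] -0.0
0.0628 [-0.15, -0.0, 0.0] -0.03
0.0648 [-0.23, -0.0, 0.0] -0.11
0.0668 [-0.31, -0.0, 0.0] -0.22
0.0688 [-0.39, 0.0, 0.0] -0.39
0.0708 [-0.47, 0.0, 0.0] -0.59
0.0728 [-0.55, 0.01, 0.0] -0.85
0.0748 [-0.63, 0.02, 0.0] -1.14
```

```bash
python3 -m crank '{"claw":[0.2,0.2,0.2,0.2,0.2,0.2,0.2,0.2],"delta_pos":[[-0.07,0,0],[-0.15,0,0],[-0.23,0,0],[-0.31,0,0],[-0.39,0,0],[-0.47,0,0],[-0.55,0.01,0],[-0.63,0.02,0]],"roll":[0,-0.03,-0.11,-0.22,-0.39,-0.59,-0.85,-1.14]}' ; python3 -c "
from h import *
plan(.0748,.0908)"
```

```text
time: 13.78
tool_pos: [0.4359, 0.0101, 0.0815]
tool_rot: [3.142, -0.0, 1.863]
contact_force: [-0.2, 0.1, -2.1]
opening: 0.0295
t 13.78 pos [0.4359 0.0101 0.0815] yaw 106.77 F [-0.2  0.1 -2.1] Fx 0.1 Fy -0.1 T [-0.03  0.03  0.01] op 0.0295
cur s 0.0748 dist 0.0001 yawerr 0.12
0.0768 [-0.08, -0.0, 0.0] -0.32
0.0788 [-0.16, -0.0, 0.0] -0.71
0.0808 [-0.24, 0.0, 0.0] -1.13
0.0828 [-0.32, 0.01, 0.0] -1.56
0.0848 [-0.4, 0.03, 0.0] -1.98
0.0868 [-0.48, 0.04, 0.0] -2.4
0.0888 [-0.55, 0.06, 0.0] -2.83
0.0908 [-0.63, 0.09, 0.0] -3.25
```

```bash
python3 -m crank '{"claw":[0.2,0.2,0.2,0.2,0.2,0.2,0.2,0.2],"delta_pos":[[-0.08,0,0],[-0.16,0,0],[-0.24,0,0],[-0.32,0.01,0],[-0.4,0.03,0],[-0.48,0.04,0],[-0.55,0.06,0],[-0.55,0.06,0]],"roll":[-0.32,-0.71,-1.13,-1.56,-1.98,-2.4,-2.83,-2.83]}' ; python3 -c "
from h import *
plan(.0888,.1028)"
```

```text
time: 14.45
tool_pos: [0.4414, -0.0028, 0.0815]
tool_rot: [3.141, 0.0, 2.16]
contact_force: [0.6, 0.1, -2.3]
opening: 0.0297
t 14.45 pos [ 0.4414 -0.0028  0.0815] yaw 123.73 F [ 0.6  0.1 -2.3] Fx -0.2 Fy 0.6 T [-0.07  0.02 -0.  ] op 0.0297
cur s 0.089 dist 0.0001 yawerr -0.26
0.0906 [-0.06, -0.0, 0.0] -0.37
0.0923 [-0.13, 0.0, 0.0] -0.74
0.0941 [-0.2, 0.01, 0.0] -1.11
0.0958 [-0.27, 0.01, 0.0] -1.49
0.0975 [-0.34, 0.03, 0.0] -1.86
0.0993 [-0.41, 0.04, 0.0] -2.23
0.1011 [-0.48, 0.05, 0.0] -2.6
0.1028 [-0.54, 0.07, 0.0] -2.97
```

```bash
python3 -m crank '{"claw":[0.2,0.2,0.2,0.2,0.2,0.2,0.2,0.2],"delta_pos":[[-0.06,0,0],[-0.13,0,0],[-0.2,0.01,0],[-0.27,0.01,0],[-0.34,0.03,0],[-0.41,0.04,0],[-0.48,0.05,0],[-0.48,0.05,0]],"roll":[-0.37,-0.74,-1.11,-1.49,-1.86,-2.23,-2.6,-2.6]}' ; python3 -c "
from h import *
plan(.1011,.1171)"
```

```text
time: 15.12
tool_pos: [0.4491, -0.0119, 0.0815]
tool_rot: [3.141, 0.0, 2.43]
contact_force: [-0.3, -0.9, -0.7]
opening: 0.0301
t 15.12 pos [ 0.4491 -0.0119  0.0815] yaw 139.24 F [-0.3 -0.9 -0.7] Fx -0.4 Fy -0.9 T [ 0.01  0.01 -0.04] op 0.0301
cur s 0.101 dist 0.0 yawerr -0.03
0.1031 [-0.08, 0.0, 0.0] -0.45
0.1051 [-0.16, 0.0, 0.0] -0.88
0.1071 [-0.24, 0.01, 0.0] -1.3
0.1091 [-0.32, 0.02, 0.0] -1.72
0.1111 [-0.4, 0.04, 0.0] -2.15
0.1131 [-0.48, 0.05, 0.0] -2.57
0.1151 [-0.55, 0.08, 0.0] -2.97
0.1171 [-0.63, 0.1, 0.0] -3.33
```

```bash
python3 -m crank '{"claw":[0.2,0.2,0.2,0.2,0.2,0.2,0.2,0.2],"delta_pos":[[-0.08,0,0],[-0.16,0,0],[-0.24,0.01,0],[-0.32,0.02,0],[-0.4,0.04,0],[-0.48,0.05,0],[-0.48,0.05,0],[-0.48,0.05,0]],"roll":[-0.45,-0.88,-1.3,-1.72,-2.15,-2.57,-2.57,-2.57]}' ; python3 -c "
from h import *
plan(.1131,.1251)"
```

```text
time: 15.78
tool_pos: [0.4586, -0.0186, 0.0814]
tool_rot: [3.142, -0.0, 2.696]
contact_force: [-0.2, -0.3, -2.2]
opening: 0.0301
t 15.78 pos [ 0.4586 -0.0186  0.0814] yaw 154.49 F [-0.2 -0.3 -2.2] Fx 0.1 Fy -0.4 T [-0.03 -0.03  0.01] op 0.0301
cur s 0.1126 dist 0.0001 yawerr 0.45
0.1146 [-0.08, 0.0, -0.0] -0.34
0.1161 [-0.14, 0.0, -0.0] -0.61
0.1176 [-0.2, 0.01, -0.0] -0.87
0.1191 [-0.25, 0.01, -0.0] -1.09
0.1206 [-0.31, 0.02, -0.0] -1.3
0.1221 [-0.37, 0.03, -0.0] -1.48
0.1236 [-0.43, 0.04, -0.0] -1.63
0.1251 [-0.49, 0.05, -0.0] -1.76
```

```bash
python3 -m crank '{"claw":[0.2,0.2,0.2,0.2,0.2,0.2,0.2,0.2],"delta_pos":[[-0.08,0,0],[-0.14,0,0],[-0.2,0.01,0],[-0.25,0.01,0],[-0.31,0.02,0],[-0.37,0.03,0],[-0.43,0.04,0],[-0.49,0.05,0]],"roll":[-0.34,-0.61,-0.87,-1.09,-1.3,-1.48,-1.63,-1.76]}' ; python3 -c "
from h import *
plan(.1251,.1411)"
```

```text
time: 16.45
tool_pos: [0.4705, -0.0227, 0.0814]
tool_rot: [3.141, -0.0, 2.884]
contact_force: [0.3, 0.1, -1.6]
opening: 0.0295
t 16.45 pos [ 0.4705 -0.0227  0.0814] yaw 165.25 F [ 0.3  0.1 -1.6] Fx -0.2 Fy 0.1 T [ 0.02 -0.02 -0.02] op 0.0295
cur s 0.1254 dist 0.0001 yawerr 0.09
0.1271 [-0.07, -0.0, 0.0] -0.09
0.1291 [-0.15, -0.0, 0.0] -0.18
0.1311 [-0.23, -0.0, 0.0] -0.22
0.1331 [-0.31, -0.0, 0.0] -0.23
0.1351 [-0.39, 0.0, 0.0] -0.23
0.1371 [-0.47, 0.0, 0.0] -0.23
0.1391 [-0.55, 0.01, 0.0] -0.23
0.1411 [-0.63, 0.01, 0.0] -0.23
```

```bash
python3 -m crank '{"claw":[0.2,0.2,0.2,0.2,0.2,0.2,0.2,0.2],"delta_pos":[[-0.07,0,0],[-0.15,0,0],[-0.23,0,0],[-0.31,0,0],[-0.39,0,0],[-0.47,0,0],[-0.55,0.01,0],[-0.63,0.01,0]],"roll":[-0.09,-0.18,-0.22,-0.23,-0.23,-0.23,-0.23,-0.23]}' ; python3 -m crank '{"claw":[0.2,0.2,0.2,0.2,0.2,0.2,0.2,0.2],"delta_pos":[[0,0.02,0],[0,0.04,0],[0,0.05,0],[0,0.06,0],[0,0.06,0],[0,0.06,0],[0,0.06,0],[0,0.06,0]],"roll":[0,0,0,0,0,0,0,0]}'; python3 -c "
from h import *
plan(.1411,.1511,2)"
```

```text
time: 17.12
tool_pos: [0.4859, -0.0266, 0.0814]
tool_rot: [3.141, 0.0, 2.907]
contact_force: [-0.1, -1.3, -2.5]
opening: 0.0299
time: 17.78
tool_pos: [0.4859, -0.0252, 0.0814]
tool_rot: [-3.141, -0.0, 2.907]
contact_force: [-0.6, -2.6, -2.5]
opening: 0.0299
t 17.78 pos [ 0.4859 -0.0252  0.0814] yaw 166.57 F [-0.6 -2.6 -2.5] Fx 0.0 Fy -2.6 T [-0.39  0.11  0.04] op 0.0299
cur s 0.141 dist 0.0014 yawerr -0.03
0.1461 [-0.21, -0.05, 0.0] -0.01
0.1511 [-0.41, -0.05, 0.0] -0.01
```

```bash
python3 -m crank '{"claw":[0.2,0.2,0.2,0.2,0.2,0.2,0.2,0.2],"delta_pos":[[0,-0.04,0],[0,-0.08,0],[0,-0.12,0],[0,-0.12,0],[0,-0.12,0],[0,-0.12,0],[0,-0.12,0],[0,-0.12,0]],"roll":[0,0,0,0,0,0,0,0]}' ; python3 -m crank '{"claw":[0.2,0.2,0.2,0.2,0.2,0.2,0.2,0.2],"delta_pos":[[0,-0.02,0],[0,-0.04,0],[0,-0.05,0],[0,-0.05,0],[0,-0.05,0],[0,-0.05,0],[0,-0.05,0],[0,-0.05,0]],"roll":[0,0,0,0,0,0,0,0]}'; python3 -c "
from h import *
plan(.1411,.1511,2)"
```

```text
time: 18.45
tool_pos: [0.4854, -0.028, 0.0815]
tool_rot: [3.141, 0.0, 2.907]
contact_force: [-0.7, 0.4, -1.7]
opening: 0.0298
time: 19.12
tool_pos: [0.485, -0.0292, 0.0814]
tool_rot: [3.142, -0.0, 2.907]
contact_force: [1.1, 0.0, -2.7]
opening: 0.0299
t 19.12 pos [ 0.485  -0.0292  0.0814] yaw 166.57 F [ 1.1  0.  -2.7] Fx -1.1 Fy 0.3 T [-0.03  0.02  0.  ] op 0.0299
cur s 0.141 dist 0.0027 yawerr -0.03
0.1461 [-0.2, 0.11, 0.0] -0.0
0.1511 [-0.4, 0.11, 0.0] -0.0
```

```bash
echo 'LEG=.071' >> h.py;  python3 -c "
from h import *
print(SB());plan(.141,.161)"
```

```text
0.12346459731494953
t 19.12 pos [ 0.485  -0.0292  0.0814] yaw 166.57 F [ 1.1  0.  -2.7] Fx -1.1 Fy 0.3 T [-0.03  0.02  0.  ] op 0.0299
cur s 0.1416 dist 0.0018 yawerr -0.03
0.1435 [-0.08, 0.07, 0.0] -0.0
0.146 [-0.18, 0.07, 0.0] -0.0
0.1485 [-0.28, 0.07, 0.0] -0.0
0.151 [-0.38, 0.07, 0.0] -0.0
0.1535 [-0.48, 0.07, 0.0] -0.0
0.156 [-0.58, 0.07, 0.0] -0.0
0.1585 [-0.68, 0.07, 0.0] -0.0
0.161 [-0.78, 0.07, 0.0] -0.0
```

```bash
python3 -m crank '{"claw":[0.2,0.2,0.2,0.2,0.2,0.2,0.2,0.2],"delta_pos":[[0,0.07,0],[-0.1,0.07,0],[-0.22,0.07,0],[-0.34,0.07,0],[-0.46,0.07,0],[-0.58,0.07,0],[-0.7,0.07,0],[-0.8,0.07,0]],"roll":[0,0,0,0,0,0,0,0]}' ; python3 -c "
from h import *
plan(.141,.161,1)"; python3 -m crank '{"claw":[0.2,0.2,0.2,0.2,0.2,0.2,0.2,0.2],"delta_pos":[[0,0.03,0],[0,0.06,0],[0,0.07,0],[0,0.07,0],[0,0.07,0],[0,0.07,0],[0,0.07,0],[0,0.07,0]],"roll":[0,0,0,0,0,0,0,0]}';python3 -m crank '{"claw":[0.2,0.2,0.2,0.2,0.2,0.2,0.2,0.2],"delta_pos":[[0,-0.05,0],[0,-0.1,0],[0,-0.14,0],[0,-0.14,0],[0,-0.14,0],[0,-0.14,0],[0,-0.14,0],[0,-0.14,0]],"roll":[0,0,0,0,0,0,0,0]}'; python3 -c "
from h import *
plan(.161,.171,2)"
```

```text
time: 19.78
tool_pos: [0.5053, -0.0323, 0.0814]
tool_rot: [3.142, 0.0, 2.907]
contact_force: [0.6, 0.1, -1.7]
opening: 0.0298
t 19.78 pos [ 0.5053 -0.0323  0.0814] yaw 166.57 F [ 0.6  0.1 -1.7] Fx -0.6 Fy 0.2 T [-0.02 -0.03 -0.02] op 0.0298
cur s 0.162 dist 0.0001 yawerr -0.03
0.161 [0.04, 0.0, 0.0] -0.01
time: 20.45
tool_pos: [0.5053, -0.0305, 0.0815]
tool_rot: [3.141, 0.0, 2.907]
contact_force: [0.2, 0.1, -2.0]
opening: 0.03
time: 21.12
tool_pos: [0.5045, -0.0339, 0.0814]
tool_rot: [-3.142, -0.0, 2.907]
contact_force: [0.4, 0.9, -1.5]
opening: 0.0301
t 21.12 pos [ 0.5045 -0.0339  0.0814] yaw 166.57 F [ 0.4  0.9 -1.5] Fx -0.2 Fy 0.9 T [0.02 0.03 0.03] op 0.0301
cur s 0.1616 dist 0.0019 yawerr -0.03
0.166 [-0.18, 0.07, 0.0] -0.0
0.171 [-0.38, 0.07, 0.0] -0.0
```

```bash
python3 -m crank '{"claw":[0.2,0.2,0.2,0.2,0.2,0.2,0.2,0.2],"delta_pos":[[0,0.04,0],[0,0.07,0],[-0.1,0.07,0],[-0.2,0.07,0],[-0.3,0.07,0],[-0.4,0.07,0],[-0.5,0.07,0],[-0.6,0.07,0]],"roll":[0,0,0,0,0,0,0,0]}' ; python3 -c "
from h import *
plan(.177,.193)"
```

```text
time: 21.78
tool_pos: [0.5198, -0.0357, 0.0814]
tool_rot: [3.142, 0.0, 2.907]
contact_force: [0.1, -0.3, -0.8]
opening: 0.0298
t 21.78 pos [ 0.5198 -0.0357  0.0814] yaw 166.57 F [ 0.1 -0.3 -0.8] Fx -0.2 Fy -0.2 T [ 0.01  0.   -0.02] op 0.0298
cur s 0.177 dist 0.0001 yawerr -0.03
0.179 [-0.08, 0.0, 0.0] -0.01
0.181 [-0.16, 0.0, 0.0] -0.01
0.183 [-0.24, 0.0, 0.0] -0.01
0.185 [-0.32, 0.0, 0.0] -0.01
0.187 [-0.4, 0.0, 0.0] -0.01
0.189 [-0.48, 0.0, 0.0] -0.01
0.191 [-0.56, 0.0, 0.0] -0.01
0.193 [-0.64, 0.0, 0.0] -0.01
```

```bash
python3 -m crank '{"claw":[0.2,0.2,0.2,0.2,0.2,0.2,0.2,0.2],"delta_pos":[[-0.06,0,0],[-0.12,0,0],[-0.18,0,0],[-0.24,0,0],[-0.3,0,0],[-0.36,0,0],[-0.42,0,0],[-0.48,0,0]],"roll":[0,0,0,0,0,0,0,0]}' ; python3 -c "
from h import *
plan(.189,.201,1)";python3 -m crank '{"claw":[0.2,0.2,0.2,0.2,0.2,0.2,0.2,0.2],"delta_pos":[[-0.04,0,0],[-0.08,0,0],[-0.12,0,0],[-0.16,0,0],[-0.2,0,0],[-0.24,0,0],[-0.28,0,0],[-0.32,0,0]],"roll":[0,0,0,0,0,0,0,0]}' ; python3 -c "
from h import *
plan(.197,.207,5)"
```

```text
time: 22.45
tool_pos: [0.5309, -0.0384, 0.0814]
tool_rot: [3.142, -0.001, 2.907]
contact_force: [-2.2, 0.5, 0.1]
opening: 0.0296
t 22.45 pos [ 0.5309 -0.0384  0.0814] yaw 166.57 F [-2.2  0.5  0.1] Fx 2.3 Fy -0.1 T [0.04 0.35 0.02] op 0.0296
cur s 0.1884 dist 0.0001 yawerr -0.03
0.201 [-0.51, 0.0, -0.0] -0.0
time: 23.12
tool_pos: [0.539, -0.0403, 0.0814]
tool_rot: [3.142, -0.0, 2.907]
contact_force: [-1.4, 1.3, -1.9]
opening: 0.03
t 23.12 pos [ 0.539  -0.0403  0.0814] yaw 166.57 F [-1.4  1.3 -1.9] Fx 1.7 Fy 0.9 T [ 0.05  0.32 -0.05] op 0.03
cur s 0.1966 dist 0.0001 yawerr -0.03
0.199 [-0.1, 0.0, -0.0] -0.0
0.201 [-0.18, 0.0, -0.0] -0.0
0.203 [-0.26, 0.0, -0.0] -0.0
0.205 [-0.34, 0.0, -0.0] -0.0
0.207 [-0.42, 0.0, -0.0] -0.0
```

Pushing the sleeve with about 2 N. Now I'll creep towards the shoulder.

```bash
python3 -m crank '{"claw":[0.2,0.2,0.2,0.2,0.2,0.2,0.2,0.2],"delta_pos":[[-0.04,0,0],[-0.08,0,0],[-0.12,0,0],[-0.16,0,0],[-0.2,0,0],[-0.24,0,0],[-0.26,0,0],[-0.26,0,0]],"roll":[0,0,0,0,0,0,0,0]}' ; python3 -c "
from h import *
plan(.205,.207,1)";python3 -m crank '{"claw":[0.2,0.2,0.2,0.2,0.2,0.2,0.2,0.2],"delta_pos":[[-0.02,0,0],[-0.04,0,0],[-0.06,0,0],[-0.08,0,0],[-0.08,0,0],[-0.08,0,0],[-0.08,0,0],[-0.08,0,0]],"roll":[0,0,0,0,0,0,0,0]}' ; python3 -c "
from h import *
plan(.207,.209,1)"
```

```text
time: 23.78
tool_pos: [0.5455, -0.0419, 0.0814]
tool_rot: [3.142, 0.0, 2.907]
contact_force: [-1.7, -0.5, -2.7]
opening: 0.0295
t 23.78 pos [ 0.5455 -0.0419  0.0814] yaw 166.57 F [-1.7 -0.5 -2.7] Fx 1.6 Fy -0.9 T [-0.04  0.18 -0.01] op 0.0295
cur s 0.2032 dist 0.0002 yawerr -0.03
0.207 [-0.15, 0.0, 0.0] -0.0
time: 24.45
tool_pos: [0.5473, -0.0423, 0.0815]
tool_rot: [3.141, 0.0, 2.907]
contact_force: [-2.4, -0.3, -2.4]
opening: 0.0297
t 24.45 pos [ 0.5473 -0.0423  0.0815] yaw 166.57 F [-2.4 -0.3 -2.4] Fx 2.3 Fy -0.8 T [-0.05  0.33  0.03] op 0.0297
cur s 0.2052 dist 0.0001 yawerr -0.03
0.209 [-0.15, 0.0, 0.0] -0.0
```

```bash
python3 -m crank '{"claw":[0.2,0.2,0.2,0.2,0.2,0.2,0.2,0.2],"delta_pos":[[-0.01,0,0],[-0.02,0,0],[-0.03,0,0],[-0.04,0,0],[-0.05,0,0],[-0.06,0,0],[-0.06,0,0],[-0.06,0,0]],"roll":[0,0,0,0,0,0,0,0]}' ; python3 -c "
from h import *
plan(.207,.209,1)";python3 -m crank '{"claw":[0.2,0.2,0.2,0.2,0.2,0.2,0.2,0.2],"delta_pos":[[-0.01,0,0],[-0.02,0,0],[-0.03,0,0],[-0.04,0,0],[-0.04,0,0],[-0.04,0,0],[-0.04,0,0],[-0.04,0,0]],"roll":[0,0,0,0,0,0,0,0]}' ; python3 -c "
from h import *
plan(.207,.209,1)"
```

```text
time: 25.12
tool_pos: [0.5475, -0.0423, 0.0815]
tool_rot: [-3.142, -0.003, 2.907]
contact_force: [-7.9, 0.7, 1.7]
opening: 0.0299
t 25.12 pos [ 0.5475 -0.0423  0.0815] yaw 166.57 F [-7.9  0.7  1.7] Fx 7.8 Fy -1.1 T [ 0.13  1.14 -0.04] op 0.0299
cur s 0.2054 dist 0.0001 yawerr -0.03
0.209 [-0.15, 0.0, 0.0] -0.0
time: 25.78
tool_pos: [0.5475, -0.0423, 0.0814]
tool_rot: [-3.141, -0.005, 2.907]
contact_force: [-10.7, 0.6, 3.8]
opening: 0.0298
t 25.78 pos [ 0.5475 -0.0423  0.0814] yaw 166.58 F [-10.7   0.6   3.8] Fx 10.6 Fy -1.9 T [ 0.21  1.55 -0.11] op 0.0298
cur s 0.2054 dist 0.0001 yawerr -0.02
0.209 [-0.15, 0.0, 0.0] -0.0
```

```bash
python3 -m crank '{"claw":[0.2,0.2,0.2,0.2,0.2,0.2,0.2,0.2],"delta_pos":[[0.05,0,0],[0.09,0,0],[0.09,0,0.02],[0.09,0,0.04],[0.09,0,0.06],[0.09,0,0.08],[0.09,0,0.08],[0.09,0,0.08]],"roll":[0,0,0,0,0,0,0,0]}'
python3 - <<'E'
from h import *
plan(.207,.209,1)
s=robot.read_camera('scene')['color'][130:210,190:290];t=robot.read_camera('side')['color'][130:210,190:290];w=robot.read_camera('wrist')['color']
cv2.imwrite('pics/d5.png',np.hstack([cv2.resize(x,(400,320),interpolation=2) for x in(s,t)]));cv2.imwrite('pics/d5w.png',w)
E
```

```text
time: 26.45
tool_pos: [0.5475, -0.0422, 0.0794]
tool_rot: [3.141, -0.0, 2.907]
contact_force: [-3.7, 0.0, -0.9]
opening: 0.0298
t 26.45 pos [ 0.5475 -0.0422  0.0794] yaw 166.57 F [-3.7  0.  -0.9] Fx 3.6 Fy -0.8 T [ 0.21  0.55 -0.03] op 0.0298
cur s 0.2054 dist 0.0001 yawerr -0.03
0.209 [-0.15, 0.0, -0.08] -0.0
```

View pics/d5.png

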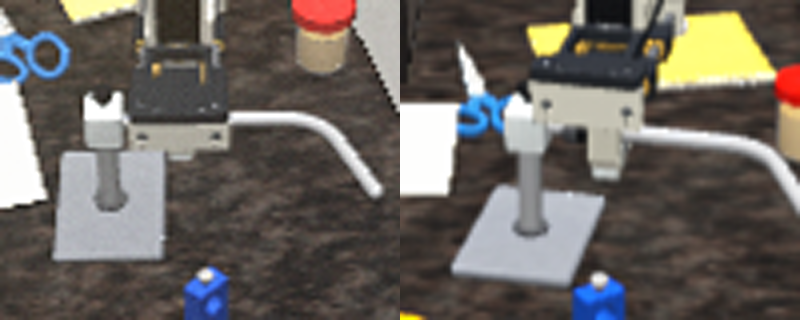

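View pics/d5w.png

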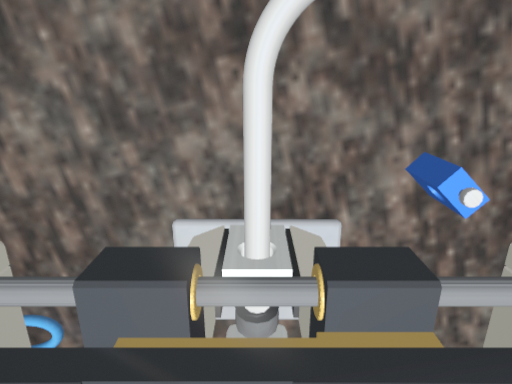

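```bash
python3 -m crank '{"claw":[0.33,0.36,0.4,0.45,0.5,0.55,0.6,0.6],"delta_pos":[[0.03,0,0],[0.03,0,0],[0.03,0,0],[0.03,0,0],[0.03,0,0],[0.03,0,0],[0.03,0,0],[0.03,0,0]],"roll":[0,0,0,0,0,0,0,0]}'
python3 - <<'E'
from h import *
plan(.207,.209,1)
w=robot.read_camera('wrist')['color']
cv2.imwrite('pics/d6w.png',w)
E
```

```text
time: 27.27
tool_pos: [0.5468, -0.0422, 0.0795]
tool_rot: [3.142, 0.0, 2.907]
contact_force: [0.4, -0.2, -0.0]
opening: 0.054
t 27.27 pos [ 0.5468 -0.0422  0.0795] yaw 166.57 F [ 0.4 -0.2 -0. ] Fx -0.4 Fy -0.1 T [-0.01  0.03  0.01] op 0.054
cur s 0.2048 dist 0.0001 yawerr -0.03
0.209 [-0.17, 0.0, -0.08] -0.01
```

View pics/d6w.png

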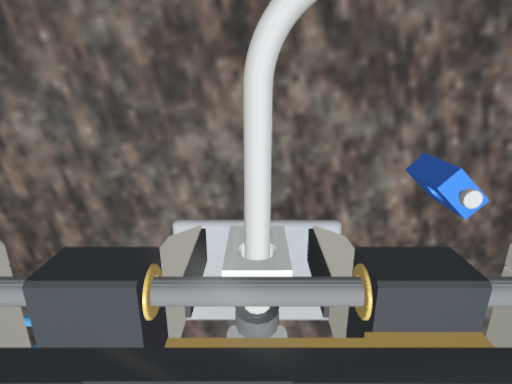

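```bash
python3 -m crank '{"claw":[0.6,0.6,0.6,0.6,0.6,0.6,0.6,0.6],"delta_pos":[[0,0,-0.3],[0,0,-0.7],[0,0,-1.2],[0,0,-1.8],[0,0,-2.4],[0,0,-3.2],[0,0,-4.2],[0,0,-5.2]],"roll":[0,0,0,0,0,0,0,0]}' ; python3 -m crank '{"claw":[0.6,0.6,0.6,0.6,0.6,0.6,0.6,0.6],"delta_pos":[[0.3,0,0],[0.8,0,0],[1.4,0,0],[2,0,0],[2.4,0,0],[2.4,0,0],[2.4,0,0],[2.4,0,0]],"roll":[0,0,0,0,0,0,0,0]}' ;python3 - <<'E'
from h import *
plan(.207,.209,1)
s=robot.read_camera('scene')['color'][130:210,190:290];t=robot.read_camera('side')['color'][130:210,190:290];w=robot.read_camera('wrist')['color']
cv2.imwrite('pics/d7.png',np.hstack([cv2.resize(x,(400,320),interpolation=2) for x in(s,t)]));cv2.imwrite('pics/d7w.png',w)
E
```

```text
time: 27.98
tool_pos: [0.5465, -0.0421, 0.2115]
tool_rot: [3.141, 0.0, 2.907]
contact_force: [1.3, 0.1, -0.4]
opening: 0.0553
time: 28.65
tool_pos: [0.489, -0.0284, 0.2099]
tool_rot: [3.141, 0.001, 2.907]
contact_force: [0.6, 0.8, 0.0]
opening: 0.0551
t 28.65 pos [ 0.489  -0.0284  0.2099] yaw 166.57 F [0.6 0.8 0. ] Fx -0.3 Fy 0.9 T [-0.01  0.    0.05] op 0.0551
cur s 0.1452 dist 0.0001 yawerr -0.03
0.209 [-2.54, 0.0, 5.14] -0.01
```

View pics/d7.png

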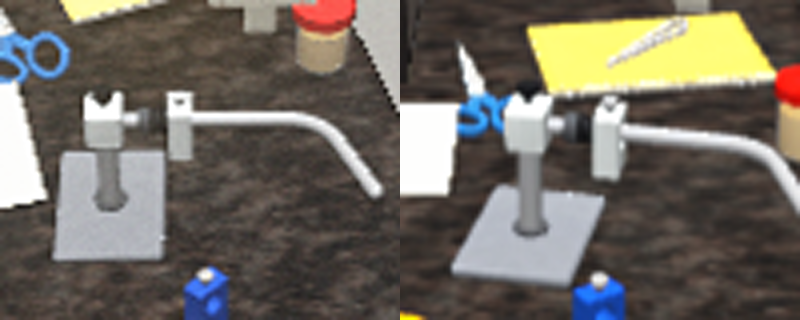

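View pics/d7w.png

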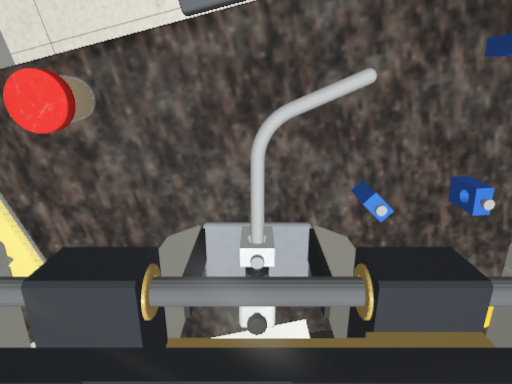

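Run:
```python
from h import *
s=robot.read_camera('scene')['color'][145:175,205:245];t=robot.read_camera('side')['color'][145:175,210:250]
cv2.imwrite('pics/d8.png',np.vstack([cv2.resize(x,(400,300),interpolation=0) for x in(s,t)]))
S=robot.read_camera('scene');T=robot.read_camera('side')
from h import rod
for nm,d in [('bend end',0),('shoulder',.106),('sleeve near home',.092),('block far face',.092),('block near',.074)]:
    p,h=rod(SB()+d);P=(*p,.1)
    print(nm,np.round((proj(S,P)[0]-(205,145))*10,0),np.round((proj(T,P)[0]-(210,145))*10+(0,300),0))
```

```text
bend end [548. 140.] [604. 507.]
shoulder [216. 144.] [240. 472.]
sleeve near home [260. 144.] [287. 476.]
block far face [260. 144.] [287. 476.]
block near [316. 143.] [349. 482.]
```

View pics/d8.png

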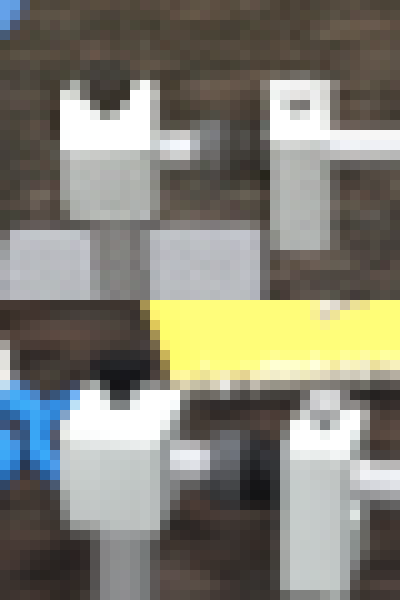

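```bash
python3 -c "
from h import *
print(robot.hand_in());print(robot.observe()['time'])"
```

```text
the job is handed in; nothing more can be done
None
the job is handed in; nothing more can be done
```

I picked up the aluminium block, slid it onto the rod's free end and round the bend, and pushed the sleeve home against the shoulder. I then let go, backed off and handed the job in about 29 s into the 72 s allowed.

- **Feel on the rod:** Sideways forces while sliding stayed around 1 N. I touched the bore lightly against the rod on purpose to centre it. That gave about 2.6 N where the far leg turned out to lie about 1 mm off my camera estimate, so I corrected the path.
- **Sleeve:** It moved with about 2 N of drag. It then stopped dead about 1 mm short of where I expected, and I pressed to 10.7 N before easing off.
- **Last pictures:** The black sleeve sits flush against the grey shoulder, with no bare rod between them. The block hangs upright right next to it. The gripper reads no contact force.
- **Not checked:** I did not measure the cups and tape again at the end. The arm never went near them while low. No check failed.

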